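# Close the mixing pot and line up its bearings with the pilot rod

### The job

Put the lid on the mixing pot and press it firmly down until it sits level on the rim all round. Then take the red-handled pilot rod out of its stand and pass it straight down through the lid's bushing and more than half-way down into the foot bearing inside the pot, and finish while still holding the rod there, spanning both, its tip clear of the pot's floor, so that the lid clamps can be tightened. Leave the other things on the bench alone.

Things in the scene. Friction and masses are not known exactly. Their poses are not given: they have to be found in the camera images.
- pot: round mixing pot fixed to the bench, upright: clear wall, aluminium rim band, aluminium foot flange 120 mm wide and 6 mm thick. 95 mm outside, mouth 77 mm inside, rim 60 mm and inner floor 6 mm above the bench. Three clamp lugs stand out to 60 mm from the axis, up to 51 mm above the bench. Origin at the centre of its underside, z up along its axis
- pot_rim (a point): centre of the pot's mouth at the height of the rim top (60 mm above the bench); z up along the pot's axis
- foot_mouth (a point): centre of the upper mouth of the brass foot bearing that stands on the pot's floor, on the pot's axis: a tube 30 mm outside, bore 16 mm, mouth 36 mm above the bench; its bore is 30 mm deep and ends at the pot's floor
- lid_boss (a point): the loose lid (0.16 kg), lying plug down at the start; take it by its square brass bushing block, 34 x 34 mm and 44 mm tall, which stands on the lid's round blue flange, with a 14 mm bore right through the lid; it may be seated at any yaw. This point is on the axis half-way up the block, 22 mm above the flange; x and y square to the block's faces, z the lid's axis, block up
- lid_seat (a point): the centre of the underside of the lid's blue flange (96 mm across, 5 mm thick), 27 mm below lid_boss on the lid's axis; this face rests on the pot's rim when seated, this point then lies at pot_rim. A grey plug ring under it, 70 mm across and 10 mm deep with a tapered lower edge, goes into the pot's mouth
- rod_grip (a point): pilot rod, 0.12 kg, 164 mm long, upright: a steel shaft 12 mm thick and 112 mm long whose lowest 10 mm taper to a 5 mm nose; above it a red handle 22 mm thick and 52 mm long, by whose flat shoulder it hangs in the stand. This point is on the axis half-way up the handle, 138 mm above the tip, 26 mm above the shoulder; z from tip to handle
- rod_tip (a point): the centre of the rod's lower end (nose); z along the rod, from tip to handle
- stand_hole (a point): the grey stand that holds the rod, fixed: foot 90 mm square, two posts, top plate 60 x 84 mm and 10 mm thick with a 16 mm hole in which the rod hangs. This point is the centre of the hole at the plate's upper face, 125 mm above the bench; z up. The rod leaves it when lifted 112 mm
- media_bottle: bystander: clear bottle with blue cap, 72 mm wide, 142 mm tall, loose; origin at the centre of its underside
- beaker: bystander: white plastic beaker, 90 mm wide, 115 mm tall, loose; origin at the centre of its underside
- jar: bystander: white jar with ribbed lid, 62 mm wide, 90 mm tall, loose; origin at the centre of its underside
Mind the look-alikes: they are no part of the job. There is more than one size of the part that bears rod_grip; the job needs the larger.

How it is judged:
By the outcome, as a careful person would: the job done as asked, in the order asked, and still so for the second after the job is handed in, while the arm keeps its last pose, push and grip.
It also fails if it takes over 72 s, if anything falls off the work surface, if the arm or the gripper's body presses on something with over 40 N, if the wrist force passes 120 N, or if a joint passes its speed limit or range.

### The arm

A 6-joint arm with a two-finger parallel gripper is mounted at the origin on a cart in front of the work surface, level with it; the furniture and walls round the work are solid. World frame = base frame: x ahead of the robot, y to its left, z up, the work surface at z = 0. Lengths are in m, angles in rad, forces in N, time in s.
With the tool pointing down it reaches from about 0.25 to 0.8 m from the base axis. Payload 3.9 kg.
Tool frame: the origin (TCP) lies at the very end of the fingers, on their centre line; the grasp point (between the pads) lies 19 mm behind it; z points along the fingers, y is the line along which they close (so a half turn about z gives the same grasp; the last joint's range is limited). The gripper opens to 85 mm and grips with 20 to 120 N. Pads are 22 mm wide; open, the fingers measure 114 mm over their backs; the gripper's body (76 mm by 85 mm) begins 54 mm behind the grasp point. The pads swing forward as they close: fully open they stand 13 mm farther back than shut.
Start: joints at [-1.21, 0.26, -0.138, 1.173, 0, 1.571], TCP at [0.185, -0.491, 0.231] pointing down, gripper open.
Joint ranges: [-2.78, 2.78], [-0.83, 1.72], [-1.28, 1.37], [-1.9, 2.12], [-1.57, 1.48], [-3.14, 3.14]. Speed limits (rad/s): [2.57, 2.57, 3.14, 3.14, 3.14, 3.14].

### API

Orientations are given as a unit quaternion [w, x, y, z].
In Python, from workcell import observe, cams, job gives the robot as it stands.
- The arm moves only by the tool play_rows, never from a script. Its argument "plan" is a list of rows, each a list of 4 numbers: the shift along the world's x, y, z in mm, then the turn about the world's z in rad. A call has 1 to 20 rows; each row shifts and turns the commanded pose from where the row before left it; what a row does not reach is not made up. A row lasts 1/8 s, in which the tool goes at most 62.5 mm and 10.7 degrees, less where a joint would pass 70% of its speed; a pose out of reach is approached as far as the arm can. A call is refused whole if a number of a shift passes 62.5 or a number of a turn 0.188, either way. A call with a gripper value outside its range is refused whole. "fingers" is the opening, from 0 (shut) to 1 (fully open), set as the call begins (left out, the last holds). The fingers move at their own pace and stop on an object; "squeeze" is the grip in N (left out, the last holds). Time passes only in rows, so rows that do not move let the fingers close. It gives the time, the measured TCP pose, the force, the opening and the grip force at its end, in the units of the state.
- observe(): the state, without advancing time (a new reading comes with each control period).
- cams.read_camera(name): name is "scene" or "top" or "wrist"; returns the picture (480x640x3 uint8, red, green, blue); there is no depth.
- cams.camera_info(name): a dict with "fx", "fy", "cx", "cy" (pixels), "camera_from_world" (4x4, takes a point from world to camera coordinates); the wrist camera has in their place "hand_eye" (4x4, takes a point from camera to tool coordinates, whose origin is the TCP and whose axes are the flange's). Camera axes: x right, y up, looking along -z (the intrinsics and any distortion apply to the point x, -y, -z); pixel columns grow to the right and rows downward; lengths in m; the calibration is good to about 2 mm. A picture is of the moment at which its call begins: read the wrist's pose just before it. camera_info takes no time and is no camera call.
- job.hand_in(): hands the job in; it is judged then, once.
Trained networks look in the newest picture that a camera, given by its name, has taken for a name from the list of things; names that differ only in an ending like _2 or _b are one class to them, and where a whole thing is asked for, a point or a joint stands for the part that bears it (a point fixed in the world has none). Each returns a list of dicts, best first, with "confidence" (0 to 1); they miss things now and then, are a little off and sometimes report something else, mostly with a low value. They report only what shows in the picture. A call takes as long as a camera call. They do not tell look-alikes from the thing itself.
- cams.spot_in(camera, target): "bbox" ([left, top, right, bottom] in pixels, round what is visible of it).
The state is a dict: "t": time; "joint_pos": joint angles; "dq": joint speeds; "tau": joint torques, N m; "position": TCP position; "eef_rot": TCP orientation; "ft_force": force on the tool from outside, world axes, zero at the start; "moment": the same for the moment, N m; "gripper_width": finger opening in m; "grip_force": force on a finger pad.
Only numpy, scipy, OpenCV 4.12 (cv2) and the standard library are available. Lean on these libraries where they do the work, as an engineer would, in place of code of your own. Each camera call takes 0.05 s, during which the arm holds its last target. There are 200 camera calls.

## Working session

There is one attempt and no reset: what is moved stays moved. The work goes in short steps, Python scripts to look and compute and a tool call to move; the robot and the scene stay as the last step left them, time stands still between calls to the robot, and variables do not carry over. Pictures are saved under pics/ and viewed, at most 13 in all, crops included, and the job is handed in when it is done.

Besides the shell and the picture viewer there is one more tool, called after ">>>" as name(argument=value, ...) on one line, values as JSON. play_rows: Moves the arm, as the interface text tells. Its arguments: {"type":"object","properties":{"plan":{"type":"array","items":{"type":"array","items":{"type":"number"}}},"fingers":{"type":"number"},"squeeze":{"type":"number"}},"required":["plan"]}

```bash
mkdir -p pics
cat > h.py <<'E'
import numpy as np, cv2
from workcell import observe, cams, job
from scipy.spatial.transform import Rotation as R
def ray(cam,uv,st=None):
    i=cams.camera_info(cam)
    d=np.array([(uv[0]-i['cx'])/i['fx'],-(uv[1]-i['cy'])/i['fy'],-1.])
    if 'camera_from_world' in i: T=np.linalg.inv(np.array(i['camera_from_world']))
    else:
        T=np.eye(4);q=st['eef_rot'];T[:3,:3]=R.from_quat([q[1],q[2],q[3],q[0]]).as_matrix();T[:3,3]=st['position'];T=T@np.array(i['hand_eye'])
    return T[:3,3],T[:3,:3]@d
def atz(cam,uv,z,st=None):
    o,d=ray(cam,uv,st);return o+d*(z-o[2])/d[2]
def proj(cam,P,st=None):
    i=cams.camera_info(cam)
    if 'camera_from_world' in i: T=np.array(i['camera_from_world'])
    else:
        T=np.eye(4);q=st['eef_rot'];T[:3,:3]=R.from_quat([q[1],q[2],q[3],q[0]]).as_matrix();T[:3,3]=st['position'];T=np.linalg.inv(T@np.array(i['hand_eye']))
    p=T[:3,:3]@np.asarray(P)+T[:3,3]
    return np.array([i['cx']-i['fx']*p[0]/p[2],i['cy']+i['fy']*p[1]/p[2]])
def save(im,name): cv2.imwrite('pics/'+name+'.png',cv2.cvtColor(im,cv2.COLOR_RGB2BGR))
E
python3 - <<'E'
from h import *
print(observe())
for c in ['scene','top','wrist']:
    print(c,cams.camera_info(c)); save(cams.read_camera(c),c+'0')
    for n in ['pot','lid_boss','rod_grip','stand_hole','pot_rim','foot_mouth','media_bottle']:
        if c!='wrist':
            try: print(n,[(np.round(d['bbox']).tolist(),round(d['confidence'],2)) for d in cams.spot_in(c,n)])
            except Exception as e: print(n,e)
E
```

```text
{'t': 0.0, 'joint_pos': array([-1.20999682e+00,  2.60676731e-01, -1.39397588e-01,  1.17271009e+00,
        1.14619952e-05,  1.57081689e+00]), 'dq': array([ 0.00171154,  0.00133521, -0.00057781,  0.00090449, -0.00039427,
        0.00071076]), 'tau': array([-2.94959746e-04, -4.05674207e+01,  2.53923976e+01,  1.87175022e-02,
       -2.60124179e-04,  2.67608389e-07]), 'position': array([ 0.18509302, -0.49054147,  0.23045795]), 'eef_rot': array([-9.78935876e-04,  9.83773406e-01,  1.79412643e-01, -1.72725678e-04]), 'ft_force': array([ 0.23798619, -0.41704308,  0.0354976 ]), 'moment': array([-0.06072105, -0.01311011, -0.0200474 ]), 'grip_force': 0.0, 'gripper_width': 0.0852914545992235}
scene {'fx': 613.1370786144804, 'fy': 613.1370786144804, 'cx': 304.9359428718772, 'cy': 244.21229765438076, 'camera_from_world': array([[-0.90020328, -0.43529638, -0.01229308,  0.46614938],
       [ 0.16606439, -0.36924767,  0.91437343, -0.22143079],
       [-0.40256263,  0.82108052,  0.40468519, -1.29419823],
       [ 0.        ,  0.        ,  0.        ,  1.        ]])}
pot [([315.0, 238.0, 358.0, 274.0], 
[... 980 characters left out ...]
 [([184.0, 279.0, 200.0, 291.0], 0.54), ([186.0, 323.0, 196.0, 328.0], 0.4)]
stand_hole [([176.0, 270.0, 224.0, 309.0], 0.7)]
pot_rim [([355.0, 243.0, 395.0, 287.0], 0.77)]
foot_mouth [([354.0, 241.0, 395.0, 286.0], 0.81)]
media_bottle []
wrist {'fx': 335.7739530228508, 'fy': 335.7739530228508, 'cx': 319.2287009020585, 'cy': 244.15788136201678, 'hand_eye': array([[-2.69535858e-05,  9.48474680e-01,  3.16852931e-01,
         8.19601712e-02],
       [ 9.99999763e-01,  2.43489082e-04, -6.43799156e-04,
        -5.35583549e-04],
       [-6.87777428e-04,  3.16852839e-01, -9.48474462e-01,
        -1.43853585e-01],
       [ 0.00000000e+00,  0.00000000e+00,  0.00000000e+00,
         1.00000000e+00]])}
```

Run:
```python
import cv2
a=cv2.imread('pics/top0.png')[200:350,160:420]; cv2.imwrite('pics/topc.png',cv2.resize(a,None,fx=3,fy=3,interpolation=2))
a=cv2.imread('pics/scene0.png')[220:390,150:390]; cv2.imwrite('pics/scenec.png',cv2.resize(a,None,fx=3.3,fy=3.3,interpolation=2))
```

```text
(no output)
```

View pics/topc.png

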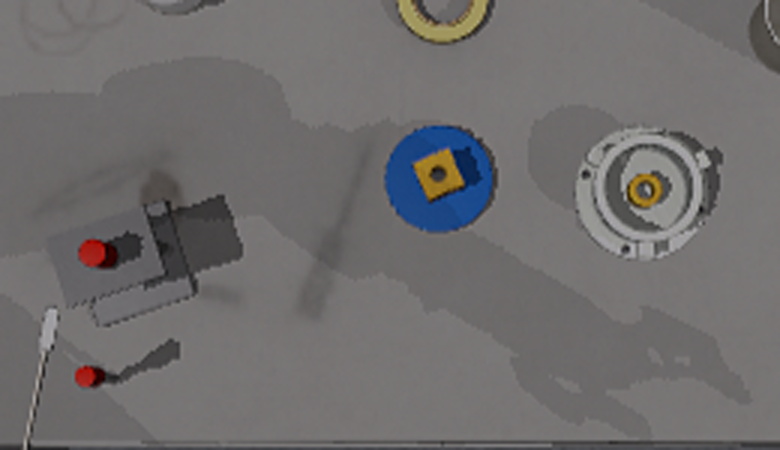

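View pics/scenec.png

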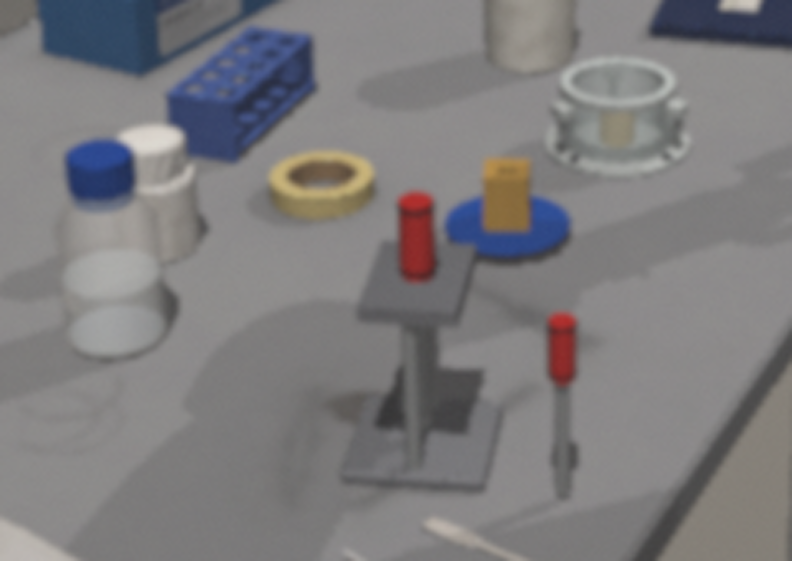

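Top crop: the lid block is at about (306,258) full-image, the pot at about (376,261), and the stand rod's handle at about (191,284). The stand rod is the larger one; the small loose rod beside it is the decoy.

```bash
cat >> h.py <<'E'
def blob(im,lo,hi,box=None):
    hsv=cv2.cvtColor(im,cv2.COLOR_RGB2HSV); m=cv2.inRange(hsv,lo,hi)
    if box is not None:
        k=np.zeros_like(m); x0,y0,x1,y1=map(int,box); k[y0:y1,x0:x1]=255; m&=k
    n,l,s,c=cv2.connectedComponentsWithStats(m)
    j=1+np.argmax(s[1:,4]); cn=max(cv2.findContours((l==j).astype(np.uint8),0,1)[0],key=len)
    return s[j],c[j],cn,cv2.minAreaRect(cn)
E
python3 - <<'E'
from h import *
im=cv2.cvtColor(cv2.imread('pics/top0.png'),cv2.COLOR_BGR2RGB)
s,c,cn,r=blob(im,(12,120,90),(30,255,255),(287,241,325,276)); print('block',s,c,r)
print('block',atz('top',c,.056))
s,c,cn,r=blob(im,(100,100,50),(125,255,255),(280,235,330,282)); print('flange',s,r)
(x,y),rad=cv2.minEnclosingCircle(cn); print(x,y,rad,atz('top',(x,y),.015))
print('pot rim',atz('top',(376.3,261.3),.06))
s,c,cn,r=blob(im,(0,150,90),(8,255,255),(180,275,205,300)); print('rod',s,c,r)
print('rod',atz('top',(190.5,284),.177))
o1,d1=ray('top',(190.5,284));o2,d2=ray('scene',(150+416/3.3,220+200/3.3))
A=np.stack([d1,-d2],1);t=np.linalg.lstsq(A,o2-o1,rcond=None)[0];print(o1+d1*t[0],o2+d2*t[1])
s,c,cn,r=blob(im,(12,120,90),(30,255,255),(360,245,390,280)); print('foot',s,c,atz('top',c,.036))
E
```

```text
block [298 250  17  17 151] [305.74834437 257.90066225] ((305.7758483886719, 257.81036376953125), (12.868032455444336, 13.130645751953125), 66.80140686035156)
block [ 0.53417375 -0.02655372  0.056     ]
flange [288 242  36  35 803] ((305.5, 259.0), (34.0, 35.0), 90.0)
305.84881591796875 259.0708923339844 17.88520622253418 [ 0.53501919 -0.02638058  0.015     ]
pot rim [ 0.5248262  -0.20975594  0.06      ]
rod [186 280   9   9  64] [190.28125 283.75   ] ((190.0, 284.0), (8.0, 8.0), 90.0)
rod [0.46042767 0.24514762 0.177     ]
[0.46031703 0.24470859 0.17911084] [0.4601802  0.24464424 0.17909028]
foot [370 258  11  11  71] [374.91549296 262.85915493] [ 0.52289123 -0.20870639  0.036     ]
```

>>> play_rows(plan=[[12,16,0,0],[22,29,0,0.011],[22,29,0,0.011],[22,29,0,0.011],[22,29,0,0.011],[22,29,-2,0],[22,29,-3,0],[22,29,-5,0],[22,29,-5,0],[22,29,-5,0],[22,29,-5,0],[22,29,-5,0],[22,29,-5,0],[22,29,-5,0],[22,29,-5,0],[22,29,-5,0],[7,14,0,0],[0,0,0,0],[0,0,0,0]], fingers=1)

```text
t: 3.22
position: [0.5335, -0.0267, 0.1815]
eef_rot: [0.0, 0.98, 0.201, -0.0]
ft_force: [-0.5, 0.3, -0.1]
gripper_width: 0.0856
grip_force: 0.0
```

Run:
```python
from h import *
st=observe(); im=cams.read_camera('wrist'); save(im,'w1')
print(st['position'],st['eef_rot'],st['t'],proj('wrist',(.534,-.0265,.059),st))
d=cams.spot_in('wrist','lid_boss');print(d)
```

```text
[ 0.53348304 -0.02667586  0.18151772] [ 1.72390772e-04  9.79633481e-01  2.00793727e-01 -3.04546309e-04] 3.225 [319.64916094 235.42105348]
[{'bbox': [270.0, 167.7, 372.4, 266.8], 'confidence': 0.74}, {'bbox': [2.7, 173.5, 18.1, 182.0], 'confidence': 0.29}]
```

View pics/w1.png

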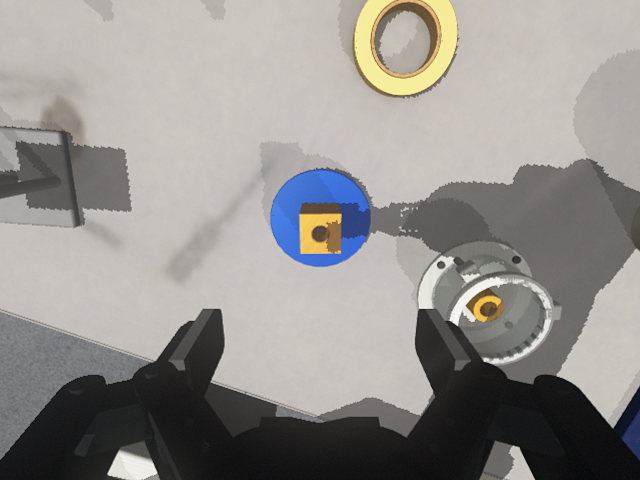

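Wrist view: block top spans x 301–341, y 213–254, bore at (320,233), sides square to the image. The pot rim's centre is about (502,317) and the foot bearing mouth about (487,308).

Run:
```python
from h import *
st=observe()
for uv,z in [((320.5,233.5),.059),((321,217),.015),((502,317),.06),((487,308),.036)]: print(uv,atz('wrist',uv,z,st))
```

```text
(320.5, 233.5) [ 0.53601699 -0.0268287   0.059     ]
(321, 217) [ 0.53919121 -0.02619989  0.015     ]
(502, 317) [ 0.52831019 -0.20765815  0.06      ]
(487, 308) [ 0.52377661 -0.2080624   0.036     ]
```

>>> play_rows(plan=[[2,0,-20,0],[0,0,-25,0],[0,0,-25,0],[0,0,-25,0],[0,0,-25,0],[0,0,-20,0],[0,0,-12,0],[0,0,-6,0],[0,0,0,0]])

```text
t: 4.45
position: [0.5364, -0.0264, 0.0234]
eef_rot: [0.0, 0.98, 0.201, 0.0]
ft_force: [0.1, -0.2, 0.2]
gripper_width: 0.0852
grip_force: 0.0
```

>>> play_rows(plan=[[0,0,0,0],[0,0,0,0],[0,0,0,0],[0,0,0,0],[0,0,0,0],[0,0,0,0],[0,0,0,0]], fingers=0, squeeze=60)

```text
t: 5.32
position: [0.5367, -0.0261, 0.0238]
eef_rot: [0.0, 0.98, 0.201, 0.0]
ft_force: [-0.6, -0.4, 5.2]
gripper_width: 0.0334
grip_force: 59.1
```

>>> play_rows(plan=[[0,0,5,0],[0,0,15,0],[0,0,25,0],[0,0,25,0],[0,0,20,0],[0,-15,10,0],[0,-20,0,0],[0,-15,0,0],[0,0,0,0],[0,0,0,0]])

```text
t: 6.58
position: [0.5358, -0.0763, 0.1226]
eef_rot: [-0.0, 0.98, 0.201, -0.001]
ft_force: [0.5, 0.6, -1.1]
gripper_width: 0.0335
grip_force: 59.7
```

Run:
```python
from h import *
st=observe(); im=cams.read_camera('wrist'); save(im,'w2')
print(st['position'],st['t'],proj('wrist',(.524,-.208,.06),st),proj('wrist',(.524,-.208,.036),st))
```

```text
[ 0.5357565  -0.07628906  0.12259558] 6.575 [481.72446502 343.72673008] [467.7540413  325.46534242]
```

View pics/w2.png

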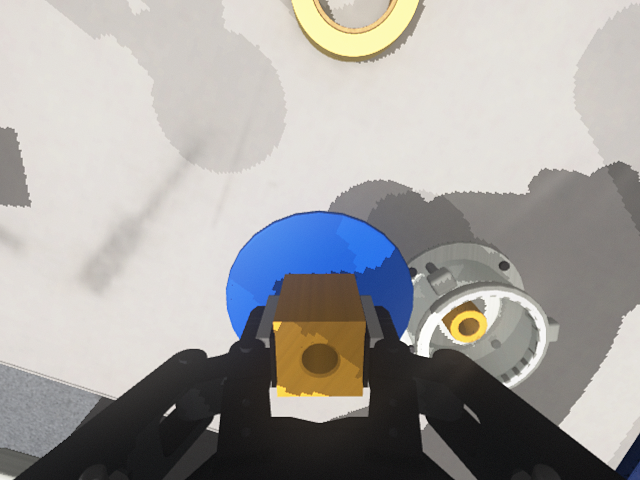

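Lid held squarely. Bushing bore is at (320,359) and the foot bearing mouth at (468,324), within 2 px of prediction.

Run:
```python
from h import *
st=observe()
im=cv2.cvtColor(cv2.imread('pics/w2.png'),cv2.COLOR_BGR2RGB)
s,c,cn,r=blob(im,(18,150,130),(30,255,255),(440,295,500,345)); print('foot ring',s,c,cv2.fitEllipse(cn)[0])
f=cv2.fitEllipse(cn)[0]
print(atz('wrist',f,.036,st),atz('wrist',c,.036,st))
zt=.158
print('block bore',atz('wrist',(320,359),zt,st),'TCP',st['position'], 'block edges', atz('wrist',(319,359),zt,st))
g=cv2.cvtColor(im,cv2.COLOR_RGB2GRAY)[340:380,295:345]; m=(g<g.min()+25).astype(np.uint8)
n,l,ss,cc=cv2.connectedComponentsWithStats(m);print(ss[1:],cc[1:]+[295,340])
```

```text
foot ring [443 308  44  34 809] [465.31767614 323.83065513] (465.7984924316406, 324.5140686035156)
[ 0.52430816 -0.20601459  0.036     ] [ 0.52469207 -0.20534584  0.036     ]
block bore [ 0.53502651 -0.07628214  0.158     ] TCP [ 0.53589205 -0.0760311   0.12275393] block edges [ 0.53487483 -0.07592825  0.158     ]
[[  7   4  36  30 864]] [[319.55324074 358.31597222]]
```

>>> play_rows(plan=[[-1,-10,0,0],[-2,-25,0,0],[-2,-25,0,0],[-2,-25,0,0],[-2,-25,0,0],[-1,-15,0,0],[-1,-6.5,0,0],[0,0,-10,0],[0,0,-12,0],[0,0,-8,0],[0,0,0,0],[0,0,0,0]])

```text
t: 8.12
position: [0.5255, -0.2075, 0.0934]
eef_rot: [0.0, 0.98, 0.201, 0.0]
ft_force: [-0.1, -0.0, -1.2]
gripper_width: 0.0332
grip_force: 59.8
```

Run:
```python
from h import *
st=observe(); im=cams.read_camera('scene')
c=im[215:295,280:390]
t=cams.read_camera('top')[220:310,330:430]
save(np.hstack([cv2.resize(c,(550,400),interpolation=2),cv2.resize(t,(240,400)[:1]+(400,),interpolation=2)]),'s2')
print(st['position'],st['ft_force'])
```

```text
[ 0.52551634 -0.20750412  0.09336657] [-0.10272513 -0.01685192 -1.18545074]
```

View pics/s2.png

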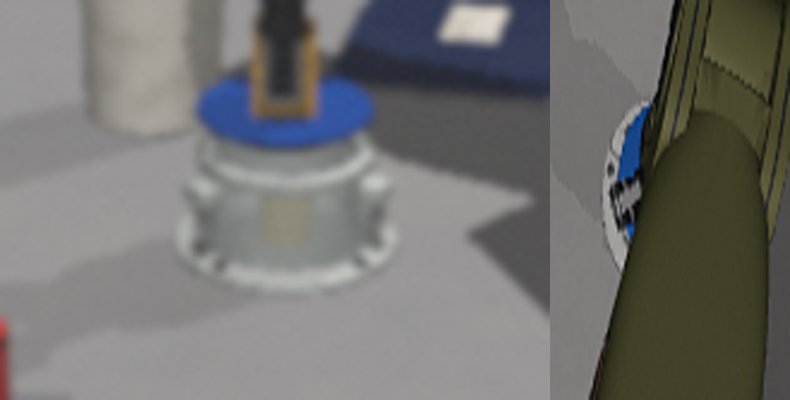

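The lid hangs centred above the rim in the scene view: flange centre at x≈286 in the crop, pot at about 287.

>>> play_rows(plan=[[0,0,-4,0],[0,0,-4,0],[0,0,-3,0],[0,0,-3,0],[0,0,-2,0],[0,0,0,0]])

```text
t: 8.98
position: [0.5252, -0.2076, 0.0771]
eef_rot: [-0.0, 0.98, 0.201, -0.0]
ft_force: [-0.1, 0.3, -1.3]
gripper_width: 0.033
grip_force: 59.8
```

>>> play_rows(plan=[[0,0,-1.5,0],[0,0,-1.5,0],[0,0,-1,0],[0,0,-1,0],[0,0,0,0],[0,0,0,0]])

```text
t: 9.72
position: [0.5254, -0.2077, 0.074]
eef_rot: [0.0, 0.98, 0.201, 0.0]
ft_force: [-2.3, -0.2, 9.8]
gripper_width: 0.0333
grip_force: 61.0
```

>>> play_rows(plan=[[0,0,-1,0],[0,0,-1,0],[0,0,-1,0],[0,0,0,0],[0,0,0,0],[0,0,0,0]], squeeze=100)

```text
t: 10.48
position: [0.5256, -0.2078, 0.074]
eef_rot: [0.001, 0.98, 0.201, 0.001]
ft_force: [-8.6, 2.7, 28.7]
gripper_width: 0.033
grip_force: 101.4
```

>>> play_rows(plan=[[0,0,-1,0],[0,0,-1,0],[0,0,-1,0],[0,0,0,0],[0,0,0,0],[0,0,0,0]])

```text
t: 11.22
position: [0.5256, -0.2078, 0.074]
eef_rot: [0.001, 0.98, 0.201, 0.002]
ft_force: [-14.8, 4.8, 48.8]
gripper_width: 0.0326
grip_force: 103.8
```

>>> play_rows(plan=[[0,0,2,0],[0,0,2,0],[0,0,2,0],[0,0,0,0]])

```text
t: 11.72
position: [0.5256, -0.2078, 0.0741]
eef_rot: [0.0, 0.98, 0.201, 0.001]
ft_force: [-3.7, 0.9, 11.6]
gripper_width: 0.0328
grip_force: 100.5
```

>>> play_rows(plan=[[0,0,0,0],[0,0,0,0],[0,0,0,0],[0,0,0,0],[0,0,5,0],[0,0,20,0],[0,0,30,0],[0,0,35,0],[0,0,25,0],[-40,0,10,0],[-40,0,0,0],[0,0,0,0],[0,0,0,0]], fingers=1)

```text
t: 13.35
position: [0.4461, -0.208, 0.1979]
eef_rot: [0.0, 0.98, 0.201, 0.001]
ft_force: [1.1, -0.5, 0.9]
gripper_width: 0.0856
grip_force: 0.0
```

Run:
```python
from h import *
st=observe(); w=cams.read_camera('wrist'); save(w,'w3')
c=cams.read_camera('scene')[215:295,280:390]
u=proj('wrist',(.524,-.2077,.109),st);print(st['position'],u)
x,y=np.clip(u.astype(int),[110,110],[530,370])
save(np.hstack([cv2.resize(w[y-110:y+110,x-110:x+110],(400,400)),cv2.resize(c,(400,291),interpolation=2)[:291].copy() if 0 else cv2.resize(c,(400,400),interpolation=2)]),'s3')
print(x,y)
```

```text
[ 0.44614084 -0.20797875  0.19785396] [365.11586502 148.44689685]
365 148
```

View pics/s3.png

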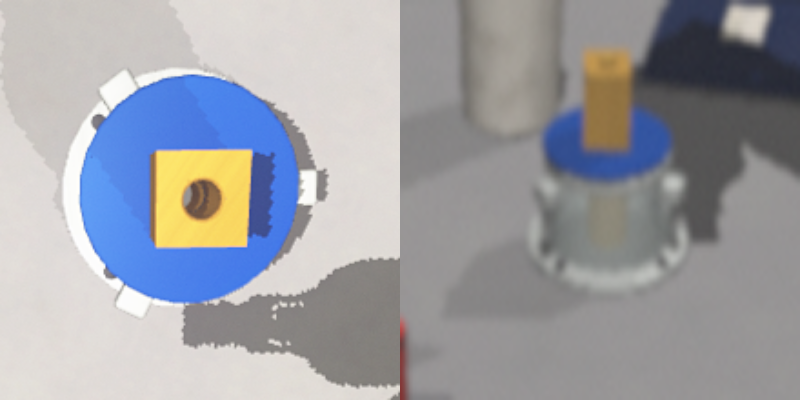

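The lid sits level and concentric on the rim in both views; the bore is at wrist pixel (365.6,147.5) against (365,148) predicted.

>>> play_rows(plan=[[0,8,5,0],[0,25,10,0],[0,30,10,0],[0,30,10,0],[0,30,10,0],[2,30,7,0],[2,30,0,0],[2,30,0,0],[2,30,0,0],[2,30,0,0],[2,30,0,0],[2,30,0,0],[0,30,0,0],[0,30,0,0],[0,30,0,0],[0,25,0,0],[0,5,0,0],[0,0,0,0],[0,0,0,0]])

```text
t: 15.82
position: [0.4685, 0.2243, 0.2493]
eef_rot: [-0.009, 0.976, 0.216, -0.002]
ft_force: [0.8, -0.7, -0.2]
gripper_width: 0.0854
grip_force: 0.0
```

Run:
```python
from h import *
st=observe(); w=cams.read_camera('wrist'); save(w,'w4')
print(st['position'],st['t'],proj('wrist',(.4603,.245,.177),st),proj('wrist',(.4603,.245,.125),st),st['joint_pos'])
s,c,cn,r=blob(w,(0,150,60),(8,255,255)); s2=cv2.inRange(cv2.cvtColor(w,cv2.COLOR_RGB2HSV),(0,150,60),(8,255,255)); print(s,c,r, cv2.connectedComponentsWithStats(s2)[2][1:])
```

```text
[0.46846061 0.22425505 0.24931495] 15.825 [289.39373932 255.53024051] [295.76698778 233.75710705] [ 0.43492473  0.24370052 -0.11332122  1.21431087  0.01871239  3.14061293]
[274 238  31  30 713] [288.72230014 252.52454418] ((289.0, 252.5), (29.0, 30.0), 90.0) [[233 176  15  36 376]
 [278 223  18  17 100]
 [274 238  31  30 713]
 [305 243   1   2   2]]
```

View pics/w4.png

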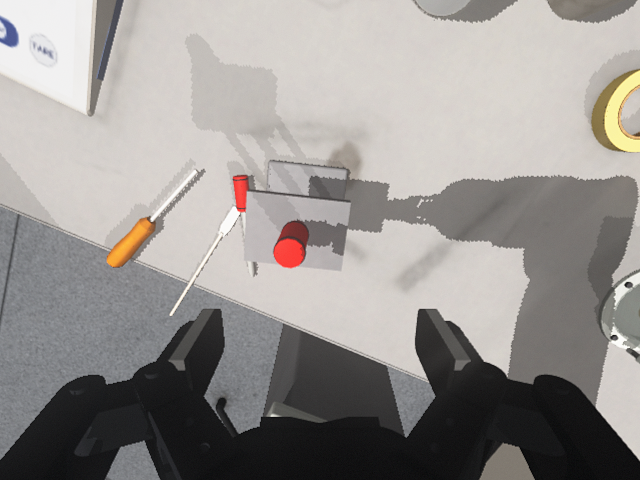

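Run:
```python
from h import *
st=observe()
for uv in [(240,178),(240,210),(252,274)]:
    for z in [0,.06,.1]: print(uv,z,atz('wrist',uv,z,st))
for z in [0,.06,.1]: print('top',atz('top',(190,325),z))
o1,d1=ray('top',(189.5,325));o2,d2=ray('scene',(320.2,317))
t=np.linalg.lstsq(np.stack([d1,-d2],1),o2-o1,rcond=None)[0];print('tri top',o1+d1*t[0],o2+d2*t[1])
o2,d2=ray('wrist',(289,256),st);o1,d1=ray('top',(190.3,283.7))
t=np.linalg.lstsq(np.stack([d1,-d2],1),o2-o1,rcond=None)[0];print('rod',o1+d1*t[0],o2+d2*t[1])
print(atz('wrist',(289.5,251.5),.177,st),atz('scene',(320.5,369),0))
u=blob(cv2.cvtColor(cv2.imread('pics/top0.png'),cv2.COLOR_BGR2RGB),(0,150,60),(8,255,255),(180,310,205,335));print(u[0],u[1])
t2=cams.read_camera('top')[200:350,160:310];save(np.hstack([cv2.resize(t2,(400,400)),cv2.resize(cams.read_camera('scene')[260:380,230:350],(400,400))]),'s4')
```

```text
(240, 178) 0 [0.45562021 0.32547041 0.        ]
(240, 178) 0.06 [0.46906891 0.31501371 0.06      ]
(240, 178) 0.1 [0.4780347  0.30804258 0.1       ]
(240, 210) 0 [0.41998917 0.31202325 0.        ]
(240, 210) 0.06 [0.43887573 0.3036188  0.06      ]
(240, 210) 0.1 [0.45146677 0.29801584 0.1       ]
(252, 274) 0 [0.34828476 0.26855046 0.        ]
(252, 274) 0.06 [0.37811456 0.26678065 0.06      ]
(252, 274) 0.1 [0.39800109 0.26560078 0.1       ]
top [0.36122363 0.28041908 0.        ]
top [0.36224558 0.26799908 0.06      ]
top [0.36292687 0.25971909 0.1       ]
tri top [0.3633801  0.25545905 0.12644159] [0.3605263  0.25428163 0.12624547]
rod [0.46099836 0.24508756 0.17964592] [0.46087598 0.24529285 0.17968221]
[0.46300407 0.24614013 0.177     ] [0.36374559 0.2464329  0.        ]
[185 322   7   7  37] [188.08108108 325.        ]
```

View pics/s4.png

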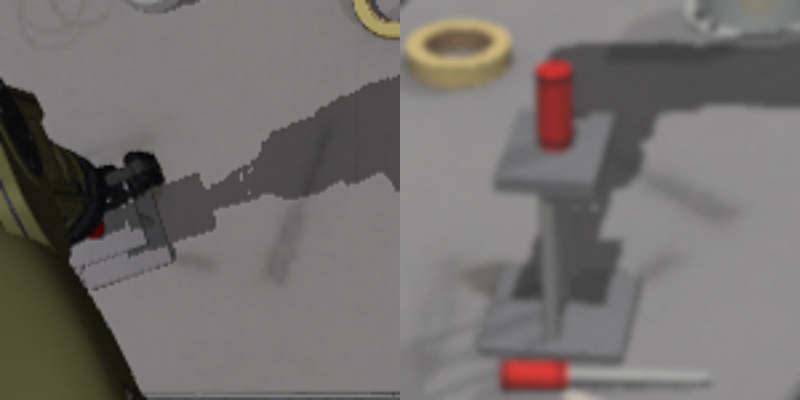

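The small look-alike rod, which was balanced upright, now lies beside the stand's foot; no arm part was near it. The job's rod still stands in the stand, handle top at about (289,252) in the wrist image. Joint 6 is at its limit, so I'll turn the tool.

>>> play_rows(plan=[[0,0,0,0.12],[0,0,0,0.15],[-3,10,0,0.15],[-3.5,11,0,0.13],[0,0,0,0],[0,0,0,0]])

```text
t: 16.73
position: [0.462, 0.2456, 0.2493]
eef_rot: [-0.008, 0.881, 0.473, -0.005]
ft_force: [-1.0, 1.4, -0.4]
gripper_width: 0.0855
grip_force: 0.0
```

Run:
```python
from h import *
st=observe(); w=cams.read_camera('wrist'); save(w,'w5')
print(st['position'],st['eef_rot'],st['joint_pos'][5])
s,c,cn,r=blob(w,(0,200,150),(8,255,255)); print(s,c,proj('wrist',(.462,.2455,.177),st))
n,g=0,w[s[1]+s[3]-22:s[1]+s[3]-4:6, s[0]:s[0]+s[2]:4];print(g[:,:,0])
```

```text
[0.46204459 0.24563855 0.24933944] [-0.00817302  0.88110769  0.47282292 -0.00457535] 2.6351895439348385
[316 245  20  25 252] [326.96031746 255.43650794] [321.32979621 257.91198505]
[[251 251 251 252 172]
 [251 251 251 251 251]
 [251 251 251 251 251]]
```

>>> play_rows(plan=[[0,0,0,0.18],[0,0,0,0.18],[0,0,0,0.18],[0,0,0,0.18],[0,0,0,0.18],[0,0,0,0.18],[0,0,0,0.18],[0,0,0,0.18],[0,0,0,0.18],[0,0,0,0.18],[0,0,0,0.18],[0,0,0,0.18],[0,0,0,0.18],[0,0,0,0.18],[0,0,0,0.18],[0,0,0,0.18],[0,0,0,0.18],[0,0,0,0.18],[0,0,0,0.18],[0,0,0,0.18]])

```text
t: 19.27
position: [0.4621, 0.2455, 0.2494]
eef_rot: [0.006, -0.663, 0.749, -0.007]
ft_force: [-0.7, -0.4, 0.0]
gripper_width: 0.0854
grip_force: 0.0
```

>>> play_rows(plan=[[0,0,0,0.18],[0,0,0,0.18],[0,0,0,0.18],[0,0,0,0.18],[0,0,0,0.18],[0,0,0,0.18],[0,0,0,0.18],[0,0,0,0.18],[0,0,0,0.18],[0,0,0,0.18],[0,0,0,0.18],[0,0,0,0.1],[0,0,0,0.05],[0,0,0,0]])

```text
t: 21.02
position: [0.4622, 0.2456, 0.2493]
eef_rot: [-0.009, 0.977, 0.214, -0.002]
ft_force: [-0.3, -0.6, 0.1]
gripper_width: 0.0852
grip_force: 0.0
```

Run:
```python
from h import *
st=observe(); print(st['t'],st['position'],st['eef_rot'],st['joint_pos'])
```

```text
21.025 [0.46216951 0.24561447 0.24933156] [-0.0091788   0.97673475  0.21424445 -0.00207065] [ 0.47696924  0.24965882 -0.10516531  1.21523524  0.01880477 -3.09647242]
```

>>> play_rows(plan=[[0,-10,0,0],[0,-10,0,0],[0,-10,0,0],[0,-10,0,0],[0,0,0,0]])

```text
t: 21.65
position: [0.4589, 0.2119, 0.2494]
eef_rot: [-0.006, 0.978, 0.21, -0.001]
ft_force: [0.3, -0.2, 0.5]
gripper_width: 0.0855
grip_force: 0.0
```

Run:
```python
from h import *
st=observe(); print(st['t'],st['position'],st['eef_rot'],st['joint_pos'])
```

```text
21.65 [0.45894092 0.21192901 0.24942967] [-0.00638692  0.97767534  0.21001947 -0.00140179] [ 0.42431673  0.21937249 -0.14555444  1.20591303  0.01307791 -3.14047514]
```

>>> play_rows(plan=[[0,-10,0,0],[0,-10,0,0],[0,-10,0,0],[0,0,0,0]])

```text
t: 22.15
position: [0.4534, 0.1948, 0.2493]
eef_rot: [-0.001, 0.98, 0.201, -0.0]
ft_force: [0.4, 0.1, 0.1]
gripper_width: 0.0853
grip_force: 0.0
```

Run:
```python
from h import *
st=observe(); print(st['t'],st['position'],st['eef_rot'],st['joint_pos'])
```

```text
22.15 [0.45335031 0.19475863 0.24934504] [-5.32606241e-04  9.79663594e-01  2.00646215e-01 -2.33345480e-04] [ 4.05020605e-01  1.98728399e-01 -1.72713385e-01  1.19959689e+00
  1.13742930e-03 -3.14060727e+00]
```

>>> play_rows(plan=[[0,0,0,-0.16],[0,0,0,-0.18],[0,0,0,-0.18],[2,10,0,-0.18],[2,12,0,-0.18],[2,12,0,-0.18],[2,12,0,-0.16],[1,5,0,-0.08],[0,0,0,0],[0,0,0,0]])

```text
t: 23.4
position: [0.4626, 0.246, 0.2493]
eef_rot: [-0.0, 0.902, -0.432, 0.0]
ft_force: [0.4, 0.5, -1.0]
gripper_width: 0.0852
grip_force: 0.0
```

Run:
```python
from h import *
st=observe(); w=cams.read_camera('wrist'); save(w,'w6'); print(st['t'],st['position'],st['eef_rot'],st['joint_pos'][4:])
m=cv2.inRange(cv2.cvtColor(w,cv2.COLOR_RGB2HSV),(0,120,40),(10,255,255));print(cv2.connectedComponentsWithStats(m)[2][1:])
print(proj('wrist',(.462,.2455,.177),st),proj('wrist',(.462,.2455,.125),st))
u=proj('wrist',(.462,.2455,.16),st).astype(int);save(cv2.resize(w[u[1]-60:u[1]+60,u[0]-80:u[0]+80],(640,480)),'w6c');print(u)
```

```text
23.4 [0.46255036 0.24596179 0.24925483] [-4.82720483e-04  9.01649065e-01 -4.32468141e-01  1.91032112e-04] [ 2.65093920e-04 -1.75857293e+00]
[[307 226  28  21 354]
 [306 243  31  29 725]]
[321.24642139 256.66513041] [320.92898591 234.74515661]
[321 248]
```

View pics/w6c.png

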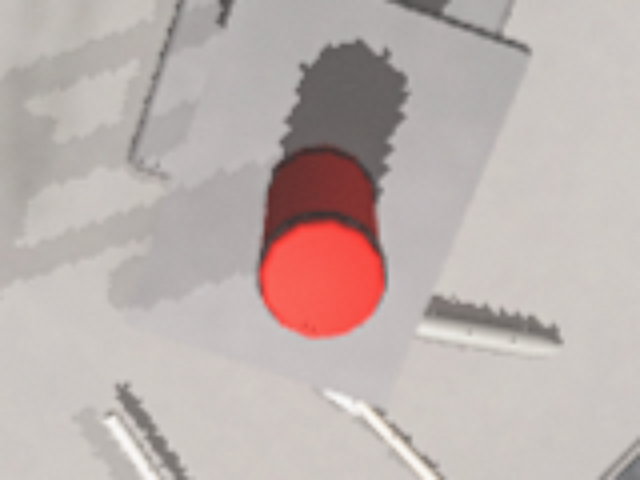

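Handle top is at wrist (321,257), dead on prediction, so the tool is centred. Descend and grip.

>>> play_rows(plan=[[0,0,-15,0],[0,0,-25,0],[0,0,-25,0],[0,0,-25,0],[0,0,-15,0],[0,0,-8,0],[0,0,-3,0],[0,0,0,0]])

```text
t: 24.45
position: [0.463, 0.2463, 0.1337]
eef_rot: [-0.001, 0.901, -0.433, 0.0]
ft_force: [0.2, 0.5, -0.2]
gripper_width: 0.0853
grip_force: 0.0
```

>>> play_rows(plan=[[0,0,0,0],[0,0,0,0],[0,0,0,0],[0,0,0,0],[0,0,0,0],[0,0,0,0],[0,0,0,0]], fingers=0, squeeze=60)

```text
t: 25.32
position: [0.4627, 0.2461, 0.1336]
eef_rot: [-0.001, 0.901, -0.433, 0.0]
ft_force: [-1.3, -0.3, 5.2]
gripper_width: 0.0209
grip_force: 58.8
```

>>> play_rows(plan=[[0,0,4,0],[0,0,10,0],[0,0,15,0],[0,0,20,0],[0,0,20,0],[0,0,20,0],[0,0,20,0],[0,0,17,0],[0,0,10,0],[0,0,5,0],[0,0,0,0],[0,0,0,0]])

```text
t: 26.82
position: [0.4622, 0.2459, 0.2737]
eef_rot: [-0.0, 0.901, -0.433, -0.0]
ft_force: [0.5, -0.0, -1.0]
gripper_width: 0.0204
grip_force: 58.6
```

>>> play_rows(plan=[[1,-8,0,0],[3,-20,0,0],[4,-28,0,0],[4,-30,0,0],[4,-30,0,0],[4,-30,0,0],[4,-30,0,0],[4,-30,0,0],[4,-30,0,0],[4,-30,0,0],[4,-30,0,0],[4,-30,0,0],[4,-30,0,0],[4,-30,0,0],[4,-30,0,0],[3,-24,0,0],[2,-12,0,0],[1,-2,0,0],[0,0,0,0],[0,0,0,0]])

```text
t: 29.32
position: [0.5245, -0.2071, 0.2744]
eef_rot: [-0.001, 0.902, -0.433, 0.0]
ft_force: [-0.5, -0.6, -1.9]
gripper_width: 0.0206
grip_force: 58.6
```

Run:
```python
from h import *
st=observe(); w=cams.read_camera('wrist'); save(w,'w7'); print(st['t'],st['position'],st['eef_rot'],st['joint_pos'][4:])
p=st['position']
print('bore',proj('wrist',(.5245,-.208,.109),st),'tip',proj('wrist',p-[0,0,.1206],st))
u=np.clip(proj('wrist',p-[0,0,.1],st).astype(int),[120,90],[520,390]);save(cv2.resize(w[u[1]-90:u[1]+90,u[0]-120:u[0]+120],(720,540)),'w7c');print(u)
```

```text
29.325 [ 0.524482   -0.20712243  0.27439321] [-6.79566897e-04  9.01633387e-01 -4.32500597e-01  8.90943093e-05] [ 1.34323537e-03 -2.62393628e+00]
bore [320.60255795 221.45304043] tip [320.11494305 235.99878096]
[320 243]
```

View pics/w7c.png

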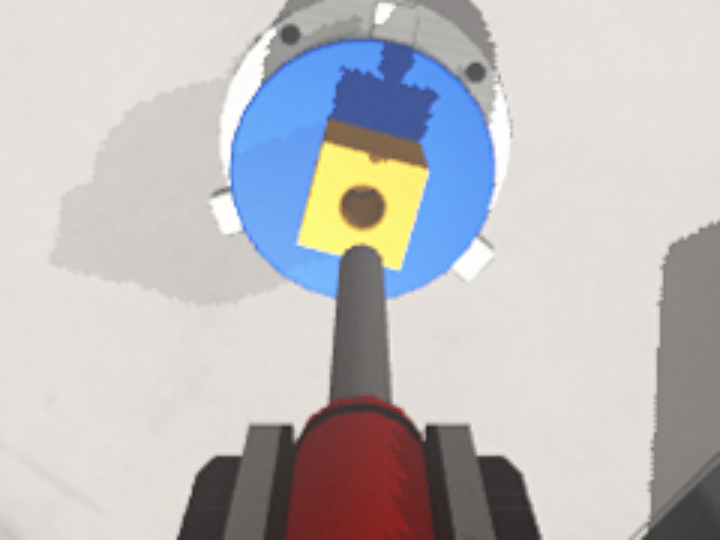

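Bore is at wrist pixel (320.7,222.0); the rod nose's far edge is at (320.3,234.7), slightly short of the bore as expected from height. Now the fine offset.

Run:
```python
from h import *
st=observe(); p=st['position']
print('bore',atz('wrist',(320.7,222.0),.109,st))
a=np.linspace(0,6.28,80)
for r,h in [(.0025,0),(.006,.01),(.006,.02)]:
    q=np.array([proj('wrist',p+[r*np.cos(t),r*np.sin(t),-.1206+h],st) for t in a]);print(h,q.min(0),q.max(0))
w=cv2.imread('pics/w7.png',0).astype(int)
for r in range(230,244,1): print(r,w[r,308:334])
print(cv2.imread('pics/w7.png',0)[208:236,320])
q=st['eef_rot'];print('toolx',R.from_quat([q[1],q[2],q[3],q[0]]).as_matrix()[:,:2])
```

```text
bore [ 0.52417019 -0.20765216  0.109     ]
0 [317.08092159 233.11104949] [323.15027162 238.91637355]
0.01 [312.59456551 232.47149024] [327.67971682 246.84743209]
0.02 [312.33872689 236.19273652] [327.97961374 251.03990608]
230 [237 236 236 236 236 236 235 235 237 238 235 228 224 230 227 230 238 234
 233 234 233 234 234 234 234 234]
231 [237 237 236 236 236 236 235 235 235 236 238 238 238 237 236 236 236 234
 233 233 233 233 234 234 235 234]
232 [237 237 236 236 236 236 236 235 235 235 236 237 237 237 237 236 235 234
 234 233 233 234 233 234 234 234]
233 [236 238 237 236 236 236 236 237 237 237 235 236 235 235 238 238 236 236
 235 233 233 233 233 234 233 234]
234 [236 237 237 237 236 236 237 239 239 227 201 195 165 180 218 234 235 237
 235 234 233 233 233 233 233 234]
235 [238 237 237 238 237 237 237 235 223 109  87  95  98  99 108 146 196 235
 237 235 234 233 233 233 233 233]
236 [242 240 238 239 238 239 234 138  84  95  95 100 102 106 106 106 103 165
 237 237 235 234 234 233 233 234]
237 [179 197 232 237 244 241 190  85  91  97 100 103 106 107 110 109 109 128
 202 235 236 234 234 23
[... 203 characters left out ...]
 179 240 236 234 234 234 236]
240 [172 169 169 170 160 101  89  95  96  98 102 103 105 107 110 110 114 113
 109 181 239 237 235 235 235 238]
241 [172 169 170 172 163 104  91  94  96  98 100 101 105 109 110 114 112 114
 109 169 242 241 237 236 236 239]
242 [168 171 171 171 162  98  94  96  96 100 100 103 105 108 108 113 114 115
 110 126 174 200 235 242 239 223]
243 [171 171 171 173 161  88  92  96  96  98  98 104 107 109 110 112 114 114
 111 123 156 161 158 164 182 177]
[231 232 232 232 234 231 202 131 114  94  86  97  98  99  99  98  99 100
 102 103 110 162 224 238 237 235 165  98]
toolx [[ 6.25984851e-01 -7.79834754e-01]
 [-7.79835174e-01 -6.25984079e-01]
 [-2.60287054e-04 -1.29944533e-03]]
```

>>> play_rows(plan=[[0.5,-1.5,-10,0],[0,0,-15,0],[0,0,-9,0],[0,0,-4,0],[0,0,0,0],[0,0,0,0]])

```text
t: 30.12
position: [0.5254, -0.2095, 0.2367]
eef_rot: [-0.001, 0.901, -0.433, 0.001]
ft_force: [-0.5, 0.1, -1.2]
gripper_width: 0.0206
grip_force: 58.6
```

Run:
```python
from h import *
st=observe(); w=cams.read_camera('wrist'); save(w,'w8'); p=st['position'];print(p,st['ft_force'])
u=proj('wrist',p-[0,0,.115],st).astype(int);print(u,'bore',proj('wrist',(.5243,-.2078,.109),st))
a=np.linspace(0,6.28,80)
for r,h in [(.0025,0),(.006,.01)]:
    q=np.array([proj('wrist',p+[r*np.cos(t),r*np.sin(t),-.1206+h],st) for t in a]);print(h,q.min(0),q.max(0))
save(cv2.resize(w[u[1]-45:u[1]+45,u[0]-60:u[0]+60],(720,540),interpolation=2),'w8c')
```

```text
[ 0.52537659 -0.20952847  0.2366632 ] [-0.54983489  0.07087531 -1.20969324]
[320 238] bore [319.8548504  235.97005807]
0 [317.1196575 233.2186341] [323.18852319 239.02410007]
0.01 [312.63168518 232.57329131] [327.71571032 246.94986196]
```

View pics/w8c.png

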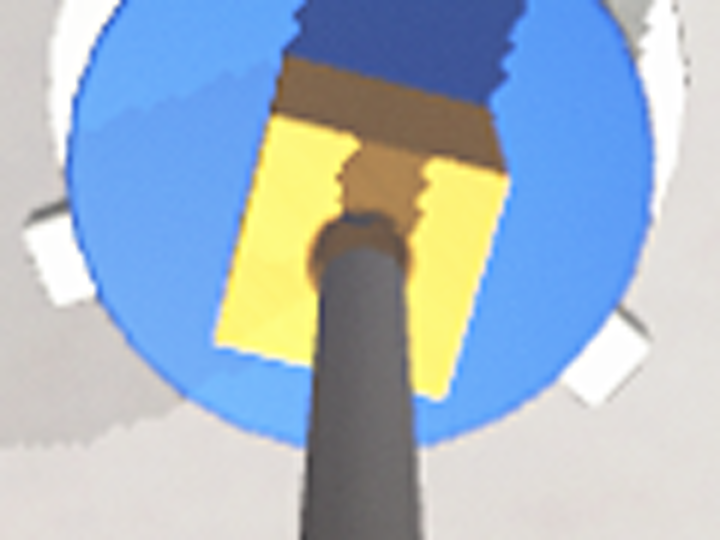

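Bore is at crop (359,260) and the nose centre about (362,266), 7 mm above it. That leaves about 1.2 mm overshoot in −y; correct and enter.

>>> play_rows(plan=[[-0.2,1.2,0,0],[0,0,0,0],[0,0,-4,0],[0,0,-4,0],[0,0,-4,0],[0,0,-4,0],[0,0,-4,0],[0,0,0,0]])

```text
t: 31.18
position: [0.5246, -0.2081, 0.2158]
eef_rot: [-0.001, 0.901, -0.433, -0.0]
ft_force: [0.0, -0.5, -0.9]
gripper_width: 0.0203
grip_force: 58.6
```

>>> play_rows(plan=[[0,0,-5,0],[0,0,-5,0],[0,0,-5,0],[0,0,-5,0],[0,0,-5,0],[0,0,0,0]])

```text
t: 31.92
position: [0.5245, -0.2081, 0.1907]
eef_rot: [-0.001, 0.901, -0.433, -0.0]
ft_force: [0.9, 0.2, -1.6]
gripper_width: 0.0204
grip_force: 58.6
```

>>> play_rows(plan=[[0,0,-5,0],[0,0,-5,0],[0,0,-5,0],[0,0,-3,0],[0,0,0,0]])

```text
t: 32.55
position: [0.5247, -0.2081, 0.173]
eef_rot: [-0.001, 0.901, -0.433, -0.0]
ft_force: [0.6, 0.0, -0.8]
gripper_width: 0.0206
grip_force: 58.6
```

>>> play_rows(plan=[[0,0,-4,0],[0,0,-4,0],[0,0,-4,0],[0,0,-4,0],[0,0,-4,0],[0,0,0,0]])

```text
t: 33.3
position: [0.5246, -0.2081, 0.1529]
eef_rot: [-0.001, 0.901, -0.433, -0.0]
ft_force: [-0.5, 0.0, -1.9]
gripper_width: 0.0205
grip_force: 58.6
```

>>> play_rows(plan=[[0,0,-3,0],[0,0,-3,0],[0,0,-4,0],[0,0,-4,0],[0,0,-3,0],[0,0,-2,0],[0,0,0,0],[0,0,0,0]])

```text
t: 34.3
position: [0.525, -0.2082, 0.1344]
eef_rot: [-0.001, 0.901, -0.433, 0.0]
ft_force: [0.7, 0.2, -1.2]
gripper_width: 0.0205
grip_force: 58.6
```

Run:
```python
from h import *
st=observe();print(st['position'],st['ft_force'],st['moment'])
save(cv2.resize(cams.read_camera('scene')[200:290,275:395],(800,600),interpolation=2),'s9')
```

```text
[ 0.52498398 -0.20823212  0.13439337] [ 0.66320026  0.16769996 -1.21927672] [-0.0313841   0.01040144 -0.02008279]
```

View pics/s9.png

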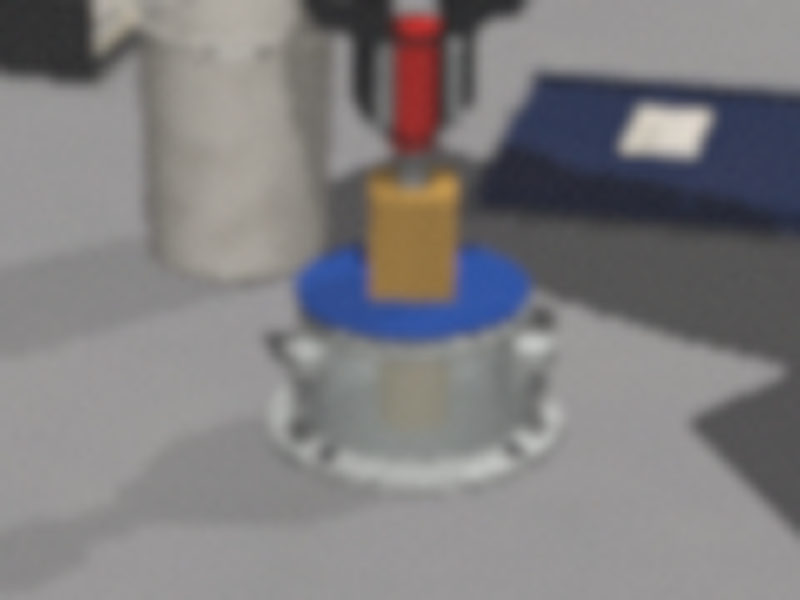

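The rod passes through the bushing (crop 415,180) into the foot bearing. The lid is level and the forces are near zero; the tip is about 14 mm above the bench, 22 mm into the 30 mm bore.

```bash
python3 -c "
from h import *
print(job.hand_in())"
```

```text
the job is handed in; nothing more can be done
None
```

The job is handed in: the lid is pressed level on the rim, and the gripper still holds the larger rod, which runs through the bushing about 22 mm into the 30 mm foot bearing, its tip about 8 mm above the pot floor; the small look-alike rod, upright at the start, was lying down when I reached the stand – I think it toppled by itself, as no arm part was near it, but I did not see it fall.

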